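# Check a cooling frying pan with the infrared thermometer

## Task

Before it goes into the sink, take the temperature of the frying pan that is cooling on the glass board: draw the pistol-shaped infrared thermometer up out of its stand, tip its lens steeply down (about 45 degrees or more below level) and aim it at the middle of the pan's base from 15 to 20 cm away. Hold it there steadily and finish the program while still holding it in mid-air on that aim; do not touch the hot pan, and leave everything else where it is.

Things in the scene. Friction and masses are not known exactly. Their poses are not given: they have to be found in the camera images.
- thermometer: Pistol-shaped thermometer, 0.2 kg, upright in its stand. Origin: underside centre of the grip; x = way the lens looks, z up the grip. Grip 32 (x) by 24 (y) mm, z 0 to 98. On it the grey head: x -46 to +70, 40 wide with flat sides (grip it across y, from above), z 98 to 140 mm; then a nose 36 wide to the lens at x 85, z 119. Centre of mass x 9, z 90 mm. The trigger is only for looks.
- lens (a point): Centre of the thermometer's lens, at the front of its nose; axes as the thermometer's: it looks along x. Offset from the thermometer's origin: x=85, y=0, z=119 mm.
- grip_foot (a point): Foot of the thermometer's grip (its origin); axes as the thermometer's.
- stand: Black stand, fixed to the worktop. Origin: underside centre; x = way the docked lens looks, z up. Base plate 104 (x) by 84 (y) mm, 12 thick; on it an upright sleeve, open at the top, outside 44 x 36, inside 36 x 28 mm, mouth 72 mm above the worktop. The grip stands loosely in it on a floor 14 mm above the worktop: its lowest 58 mm are inside.
- mouth (a point): Centre of the sleeve's mouth, 72 mm above the worktop.
- frying_pan: Shallow dark frying pan, loose on a glass board 9 mm high; bowl 210 mm wide at the rim, flat base 150 mm wide, rim 46 mm above the pan's underside, handle up to 80 mm. z up; the handle runs from the bowl along the pan's -y and ends 237 mm from the bowl's middle. Origin: on the underside, 66 mm from the bowl's middle towards the handle.
- pan_middle (a point): Middle of the frying pan's base, on its inner surface (pan frame x=0, y=66, z=5 mm): the point to aim at.
- milk_pan: Bystander: small deep saucepan, bowl 160 mm wide and 88 mm high, with a long handle; stands between the glass board and the dish rack.
- dish_brush: Bystander: long-handled washing-up brush, 270 mm long, 62 mm high, lying at the front left, before the sink.
- lemon: Bystander: lemon, 77x51x52 mm, near the front edge.
- mug: Bystander: mug, 81 mm wide, 88 mm high, at the front left, before the sink.
- peeler: Bystander: vegetable peeler, 170x25x18 mm, lying at the front right, partly below the pan's handle.

How it is judged:
On the way, in this order (a step that is already met when the one before it is completed fails the run):
1. the thermometer is drawn out of the stand: held by the fingers, its foot above the sleeve's mouth (contact force between the fingers and thermometer above 1 N and z of grip_foot in the frame of mouth above 0.005 m), for 0.1 s.
2. the thermometer is held still, aimed at the middle of the frying pan's base (contact force between the fingers and thermometer above 1 N and contact force between thermometer and stand below 0.1 N and contact force between thermometer and frying_pan below 0.1 N and x of pan_middle in the frame of lens between 0.1 and 0.25 m and y of pan_middle in the frame of lens between -0.03 and 0.03 m and z of pan_middle in the frame of lens between -0.03 and 0.03 m and angle between the x axis of thermometer and the z axis of frying_pan, either way round below 1.05 rad and linear speed of thermometer below 0.03 m/s and angular speed of thermometer below 0.15 rad/s and height (world z) of grip_foot above 0.04 m and contact force between thermometer and milk_pan below 0.1 N), for 1 s.
At the end, for the whole second after the job is handed in: Held still in mid-air by the fingers alone, grip foot over 40 mm up; line of sight within 30 mm of the middle of the pan's base, lens 0.10-0.25 m from it, looking 30 degrees or more below level; pan within 20 mm, bystanders within 30 mm of their starts (all of step 2 and height (world z) of lens above 0.08 m and distance of frying_pan from where it was at the start of the episode below 0.02 m and distance of each of milk_pan, dish_brush, lemon, mug, peeler from where it was at the start of the episode below 0.03 m); the arm keeps its last pose, push and grip.
It fails at once if the hot pan is touched by the robot or the thermometer (contact force between any of the arm, the fingers, thermometer and frying_pan above 1 N).
It fails at once if the pan or a bystander is pushed away (distance of frying_pan from where it was at the start of the episode above 0.02 m or distance of any of milk_pan, dish_brush, lemon, mug, peeler from where it was at the start of the episode above 0.03 m).
It also fails if it takes over 45 s, if anything falls off the work surface, if the arm or the gripper's body presses on something with over 40 N, if the wrist force passes 120 N, or if a joint passes its speed limit or range.

## Robot

A 6-joint arm with a two-finger parallel gripper is mounted at the origin on a cart in front of the work surface, level with it; the furniture and walls round the work are solid. World frame = base frame: x ahead of the robot, y to its left, z up, the work surface at z = 0. Lengths are in m, angles in rad, forces in N, time in s.
With the tool pointing down it reaches from about 0.275 to 0.875 m from the base axis. Payload 12.5 kg.
Tool frame: the origin (TCP) lies on the centre line of the jaws, within the pads' length; the fingertips stand r.finger_overhang ahead of it and the grasp point (between the pads) lies 3 mm ahead of it (r.finger_overhang is the distance from the TCP to the fingertips, in m); z points along the fingers, y is the line along which they close (so a half turn about z gives the same grasp; the last joint's range is limited). The gripper opens to 85 mm and grips with 20 to 120 N. Pads are 22 mm wide; open, the fingers measure 114 mm over their backs; the gripper's body (76 mm by 85 mm) begins 54 mm behind the grasp point. The pads swing forward as they close: fully open they stand 13 mm farther back than shut.
Start: joints at [-1.265, 0.351, 1.652, -0, 1.139, -0.085], TCP at [0.21, -0.509, 0.253] pointing down, gripper open.
Joint ranges: [-2.75, 2.75], [-0.79, 2.1], [0.01, 2.65], [-1.57, 4.71], [0.07, 3.14], [-2.87, 2.87]. Speed limits (rad/s): [2.22, 2.22, 2.79, 3.14, 3.14, 3.14].

## Interface

Orientations are given as a unit quaternion [x, y, z, w].
In Python, from cell import r, optics gives the robot as it stands. The module is installed in compiled form; this text tells all that it offers. Calls block until the motion is done:
- r.move_to(position, orientation): joint-space move of the TCP to a pose.
- r.move_linear(position, rot=None, vel=0.15): straight line of the TCP; rot=None keeps the orientation; vel is the mean speed in m/s.
- r.set_joints(angles): joint-space move.
- r.set_gripper(opening, squeeze=None): opening from 0.0 (shut) to 1.0 (fully open); squeeze is the grip in N (None keeps the last); returns when the fingers have stopped.
- r.sleep(seconds).
- r.inverse_kinematics(position, orientation): joint angles nearest the present ones, or None.
- optics.get_image(name): name is "side" or "top" or "wrist"; returns a dict with "pixels" (480x640x3 uint8, red, green, blue), "depth" (480x640 float32, m along the optical axis (not along the pixel's ray), 0 where there is no reading), "fx", "fy", "cx", "cy" (pixels), "camera_from_world" (4x4, takes a point from world to camera coordinates); the wrist camera has in their place "mount" (4x4, takes a point from camera to tool coordinates, whose origin is the TCP and whose axes are the flange's). Camera axes: x right, y down, z forward; pixel columns grow to the right and rows downward; lengths in m; the calibration is good to about 2 mm. A picture is of the moment at which its call begins: read the wrist's pose just before it.
A pose or a line that the arm cannot do raises r.PlanningError and nothing moves.
- r.hand_in(): hands the job in; it is judged then, once.
Readings, each from a call of its own:
- r.current_t(): time.
- r.current_q(): joint angles.
- r.current_qvel(): joint speeds.
- r.current_effort(): joint torques, N m.
- r.current_tool_pos(): TCP position.
- r.current_ee_rot(): TCP orientation.
- r.current_contact_force(): force on the tool from outside, world axes, zero at the start.
- r.current_torque(): the same for the moment, N m.
- r.current_opening(): opening from 0.0 (shut) to 1.0 (fully open).
- r.current_finger_force(): force on a finger pad.
Only numpy, scipy, OpenCV 4.12 (cv2) and the standard library are available. Lean on these libraries where they do the work, as an engineer would, in place of code of your own. Each camera call takes 0.05 s, during which the arm holds its last target. There are 200 camera calls.

## Working session

There is one attempt and no reset: what is moved stays moved. The work goes in short steps, each a Python script; the robot and the scene stay as the last script left them, time stands still between calls to the robot, and variables do not carry over. Pictures are saved under pics/ and viewed, at most 10 in all, crops included, and the job is handed in when it is done.

```bash
mkdir -p pics; cat > h.py <<'E'
import numpy as np, cv2
from cell import r, optics
from scipy.spatial.transform import Rotation as R
def grab(n):
    im=optics.get_image(n)
    np.savez('pics/%s.npz'%n,**{k:np.asarray(v) for k,v in im.items()})
    return im
def cloud(im,T=None):
    """world xyz per pixel; T = world_from_camera"""
    if T is None: T=np.linalg.inv(im['camera_from_world'])
    d=im['depth']; v,u=np.indices(d.shape)
    P=np.stack([(u-im['cx'])/im['fx']*d,(v-im['cy'])/im['fy']*d,d],-1)
    W=P@T[:3,:3].T+T[:3,3]; W[d==0]=np.nan
    return W
E
python3 - <<'E'
from h import *
for n in('top','side'):
    im=grab(n); cv2.imwrite('pics/%s1.png'%n,im['pixels'][...,::-1])
    print(n,im['fx'],np.linalg.inv(im['camera_from_world']).round(3).tolist())
print(r.current_t(),r.finger_overhang,r.current_ee_rot())
E
```

```text
top 473.3899295198728 [[0.01, -0.981, 0.195, 0.329], [-1.0, -0.011, -0.004, 0.125], [0.006, -0.195, -0.981, 1.209], [0.0, 0.0, 0.0, 1.0]]
side 578.7487666666445 [[-0.938, -0.201, 0.283, 0.157], [-0.347, 0.537, -0.769, 1.143], [0.002, -0.82, -0.573, 0.901], [0.0, 0.0, 0.0, 1.0]]
0.1 0.022 [ 9.80970809e-01  1.94154589e-01 -6.78149999e-05 -5.12324535e-04]
```

View pics/top1.png

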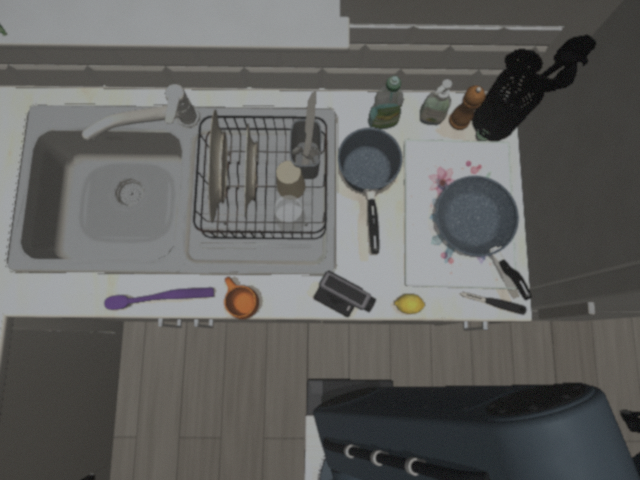

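View pics/side1.png

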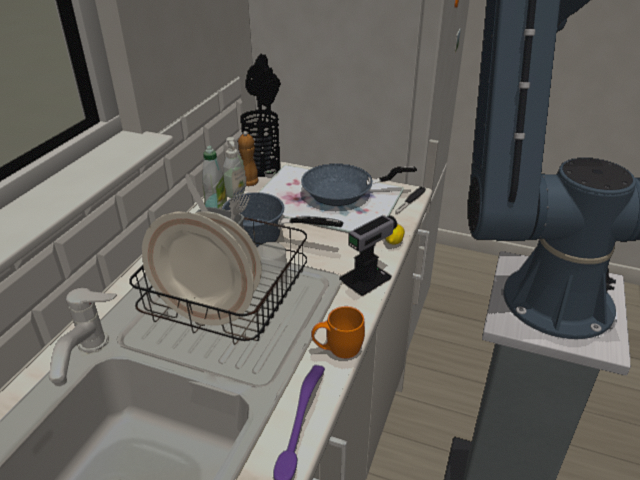

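The top view shows the stand and thermometer at about (345,292) and the frying pan at (475,217), with its handle towards (515,285). The side view has the thermometer head at (370,232). Next I'll measure them and find out which end is the lens.

```bash
python3 - <<'E'
from h import *
L={n:dict(np.load('pics/%s.npz'%n)) for n in('top','side')}
W={n:cloud(L[n]) for n in L}
# thermometer head top
for n,(u0,u1,v0,v1) in {'top':(300,390,260,325),'side':(330,400,205,295)}.items():
    w=W[n][v0:v1,u0:u1].reshape(-1,3); h=w[(w[:,2]>.142)&(w[:,2]<.175)]
    rc=cv2.minAreaRect(h[:,:2].astype(np.float32)*1000)
    print(n,len(h),'headtop med z',np.median(h[:,2]).round(4),'rect',rc)
    b=w[(w[:,2]>.006)&(w[:,2]<.02)]; print(' base rect',len(b),cv2.minAreaRect(b[:,:2].astype(np.float32)*1000))
    print(' zrange',np.nanpercentile(w[:,2],[1,50,99]))
# pan
w=W['top'][150:290,400:540]
m=(w[...,2]>.045)&(w[...,2]<.068)
for lo,hi in((.0,.02),(.04,.05),(.05,.06)):
    pass
px=w.reshape(-1,3)
print('heights along row217',[(u,*W['top'][217,u].round(3)) for u in range(425,530,6)])
print('handle',[(u,v,*W['top'][v,u].round(3)) for u,v in((495,250),(500,258),(505,268),(515,280),(522,288),(526,294))])
a=[cv2.resize(L['side']['pixels'][210:300,325:415,::-1],None,fx=5,fy=5,interpolation=2),cv2.resize(L['top']['pixels'][255:325,310:380,::-1],(450,450),interpolation=2)]
a[0]=cv2.resize(a[0],(340,450)) if 0 else a[0]
cv2.imwrite('pics/crop1.png',cv2.resize(np.hstack(a),(800,400)))
E
```

```text
top 1002 headtop med z 0.1535 rect ((436.8519287109375, 66.34580993652344), (131.38681030273438, 40.42937469482422), 62.124900817871094)
 base rect 604 ((457.7316589355469, 65.58699035644531), (228.33238220214844, 139.7804412841797), 88.13230895996094)
 zrange [-0.91693853  0.00108206  0.15796032]
side 670 headtop med z 0.154 rect ((437.72314453125, 64.06015014648438), (133.44082641601562, 45.2921028137207), 63.484710693359375)
 base rect 1858 ((478.3030090332031, -50.725616455078125), (198.91860961914062, 397.6222839355469), 19.950721740722656)
 zrange [-0.12796581  0.01000113  0.15777451]
heights along row217 [(425, np.float64(0.647), np.float64(-0.147), np.float64(0.008)), (431, np.float64(nan), np.float64(nan), np.float64(nan)), (437, np.float64(0.636), np.float64(-0.168), np.float64(0.049)), (443, np.float64(0.644), np.float64(-0.19), np.float64(0.021)), (449, np.float64(0.647), np.float64(-0.209), np.float64(0.011)), (455, np.float64(0.647), np.float64(-0.224), np.float64(0.013)), (461, np.float64(0.648), np.float64(-0.241), np.float64(0.009)), (467, np.float64(0.648), np.float
[... 396 characters left out ...]
343), np.float64(0.029)), (509, np.float64(nan), np.float64(nan), np.float64(nan)), (515, np.float64(0.64), np.float64(-0.367), np.float64(0.045)), (521, np.float64(0.652), np.float64(-0.402), np.float64(0.0)), (527, np.float64(0.682), np.float64(-0.468), np.float64(-0.111))]
handle [(495, 250, np.float64(0.553), np.float64(-0.309), np.float64(0.05)), (500, 258, np.float64(0.533), np.float64(-0.321), np.float64(0.05)), (505, 268, np.float64(0.506), np.float64(-0.327), np.float64(0.062)), (515, 280, np.float64(0.473), np.float64(-0.34), np.float64(0.085)), (522, 288, np.float64(0.454), np.float64(-0.355), np.float64(0.086)), (526, 294, np.float64(0.44), np.float64(-0.362), np.float64(0.088))]
```

View pics/crop1.png

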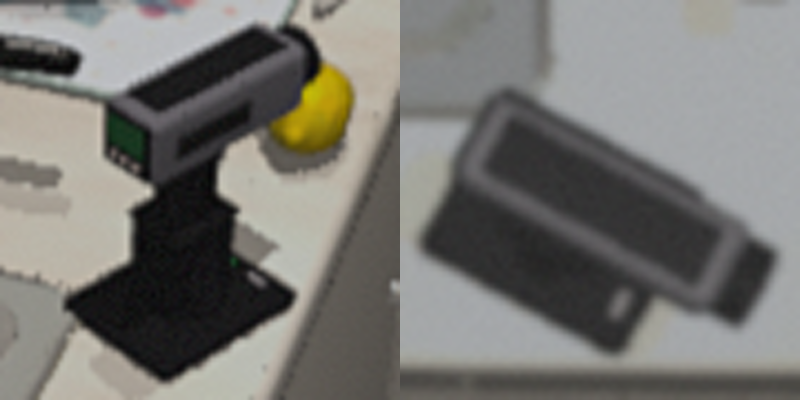

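The crop shows the green display at the left/rear end and the dark nose at the right. So the docked lens looks along about (-0.47, -0.88), and the head top at 0.154 m agrees in both views. Next I'll fit the pan and scan IK for aiming poses.

```bash
cat > plan.py <<'E'
from h import *
from scipy.optimize import least_squares
GX,GZ=.009,.116   # TCP in thermometer frame
def therm_rot(head,pitch):  # lens heading (world yaw), pitch below level
    return R.from_euler('ZY',[head,pitch])
def tool_rot(Rt,flip):      # tool z=-therm z, tool y = +-therm y
    return Rt*R.from_euler('x',np.pi)*R.from_euler('z',np.pi*flip)
def tcp_at(Rt,org,g=(GX,0,GZ)): return np.asarray(org)+Rt.apply(g)
def lens_org(Rt,mid,dist): return mid-Rt.apply([dist,0,0])-Rt.apply([.085,0,.119])
E
python3 - <<'E'
from plan import *
L={n:dict(np.load('pics/%s.npz'%n)) for n in('top','side')}
def fit(p):
    f=lambda q:np.hypot(p[:,0]-q[0],p[:,1]-q[1])-q[2]
    return least_squares(f,[.645,-.265,.1],loss='soft_l1',f_scale=.002).x
for n in L:
    w=cloud(L[n]).reshape(-1,3)
    d=np.hypot(w[:,0]-.645,w[:,1]+.265)
    rim=w[(w[:,2]>.049)&(w[:,2]<.06)&(d>.09)&(d<.12)]
    q=fit(rim); q=fit(rim[abs(np.hypot(*(rim[:,:2]-q[:2]).T)-q[2])<.008])
    d=np.hypot(w[:,0]-q[0],w[:,1]-q[1])
    base=w[(d<.05)]; hd=w[(d>.13)&(d<.25)&(w[:,2]>.06)&(w[:,2]<.1)&(w[:,0]<.6)&(w[:,1]<-.2)]
    print(n,'bowl',q.round(4),len(rim),'base z',np.nanmedian(base[:,2]),'handle',hd.mean(0).round(3),len(hd))
    mp=w[(w[:,2]>.07)&(w[:,2]<.1)&(w[:,1]<.1)&(w[:,1]>-.15)&(w[:,0]>.5)]; print(' milk',mp.min(0),mp.max(0))
mid=np.array([.645,-.265,.014])
for hd in range(-180,180,20):
  for p in(48,55):
   for fl in(0,1):
    Rt=therm_rot(np.radians(hd),np.radians(p)); o=lens_org(Rt,mid,.175)
    q=r.inverse_kinematics(tcp_at(Rt,o),tool_rot(Rt,fl).as_quat())
    if q is not None: print(hd,p,fl,np.round(q,2),np.round(o,2))
E
```

```text
top bowl [ 0.6424 -0.2652  0.1018] 744 base z 0.012630392047359495 handle [ 0.507 -0.406  0.081] 739
 milk [ 0.53372804 -0.14983838  0.07001411] [1.02114106 0.09905616 0.09999585]
side bowl [ 0.6439 -0.2675  0.1016] 432 base z 0.014485956016368262 handle [ 0.522 -0.427  0.08 ] 551
 milk [ 0.53610447 -0.14955017  0.07003522] [1.02338417 0.09951064 0.09999888]
-180 48 0 [-0.46  0.74  1.36  0.94  0.42 -2.79] [ 0.91 -0.26  0.13]
-180 48 1 [-0.46  0.74  1.36  0.94  0.42  0.35] [ 0.91 -0.26  0.13]
-180 55 1 [-0.49  0.68  1.48  1.39  0.4  -0.1 ] [ 0.89 -0.26  0.16]
-160 48 1 [-0.47  0.75  1.35  1.03  0.68  0.03] [ 0.89 -0.18  0.13]
-160 55 1 [-0.51  0.7   1.45  1.28  0.71 -0.21] [ 0.88 -0.18  0.16]
-140 48 1 [-0.47  0.75  1.34  1.01  0.94 -0.18] [ 0.85 -0.1   0.13]
-140 55 0 [-0.53  0.72  1.4   1.16  1.    2.82] [ 0.83 -0.11  0.16]
-140 55 1 [-0.53  0.72  1.4   1.16  1.   -0.33] [ 0.83 -0.11  0.16]
-120 48 0 [-0.47  0.76  1.33  0.92  1.2   2.77] [ 0.78 -0.04  0.13]
-120 48 1 [-0.47  0.76  1.33  0.92  1.2  -0.37] [ 0.78 -0.04  0.13]
-120 55 0 [-0.53  0.75  1.35  1.02  1.28  2.69] [ 0.77 -0.0
[... 2640 characters left out ...]
.12 -2.78] [ 0.6  -0.51  0.16]
100 48 0 [-0.44  0.75  1.35 -1.03  0.78  0.05] [ 0.69 -0.52  0.13]
100 55 0 [-0.39  0.72  1.42 -1.22  0.82  0.24] [ 0.69 -0.51  0.16]
120 48 0 [-0.45  0.74  1.36 -1.    0.52 -0.21] [ 0.78 -0.49  0.13]
120 55 0 [-0.41  0.7   1.46 -1.34  0.52  0.14] [ 0.77 -0.48  0.16]
140 48 0 [-0.45  0.74  1.36 -0.71  0.28 -0.72] [ 0.85 -0.43  0.13]
140 48 1 [-0.45  0.74  1.36 -0.71  0.28  2.42] [ 0.85 -0.43  0.13]
140 55 0 [-0.44  0.68  1.49 -1.44  0.22  0.01] [ 0.83 -0.42  0.16]
160 48 0 [-0.46  0.74  1.36  0.38  0.22 -2.02] [ 0.89 -0.35  0.13]
160 48 1 [-0.46  0.74  1.36  0.38  0.22  1.12] [ 0.89 -0.35  0.13]
160 55 1 [-0.47  0.68  1.5   1.44  0.1   0.06] [ 0.88 -0.35  0.16]
```

```bash
python3 - <<'E'
from plan import *
Rt=therm_rot(np.radians(-117.5),0); o=np.array([.4462,.0825,.014]); mid=np.array([.643,-.2665,.0135])
Rf=therm_rot(np.radians(-50),np.radians(52))
for fl in(0,1):
    a=r.inverse_kinematics(tcp_at(Rt,o),tool_rot(Rt,fl).as_quat()); b=r.inverse_kinematics(tcp_at(Rf,lens_org(Rf,mid,.175)),tool_rot(Rf,fl).as_quat())
    print(fl,np.round(a,2) if a is not None else a,np.round(b,2))
fl=1
r.set_gripper(1.0,60)
r.move_to(tcp_at(Rt,o)+[0,0,.15],tool_rot(Rt,fl).as_quat())
r.sleep(.3)
p,q=np.array(r.current_tool_pos()),r.current_ee_rot(); im=grab('wrist')
T=np.eye(4);T[:3,:3]=R.from_quat(q).as_matrix();T[:3,3]=p
T=T@im['mount']; np.save('pics/T.npy',T)
w=cloud(im,T).reshape(-1,3); h=w[(w[:,2]>.146)&(w[:,2]<.162)&(np.hypot(w[:,0]-.437,w[:,1]-.065)<.09)]
print(len(h),np.median(h[:,2]),cv2.minAreaRect(h[:,:2].astype(np.float32)*1000),r.current_t(),r.current_q())
cv2.imwrite('pics/wrist1.png',im['pixels'][...,::-1])
E
```

```text
0 [ 0.06  0.36  2.01 -0.    0.77 -2.6 ] [-0.48  0.81  1.23  0.33  1.95  1.95]
1 [ 0.06  0.36  2.01 -0.    0.77  0.54] [-0.48  0.81  1.23  0.33  1.95 -1.19]
10786 0.15440416997843665 ((436.7007751464844, 64.95252990722656), (131.3092803955078, 40.10053634643555), 61.871883392333984) 2.9083 [ 6.27322015e-02  1.32821360e-01  1.86625276e+00 -2.24645942e-05
  1.14260753e+00  5.43088323e-01]
```

View pics/wrist1.png

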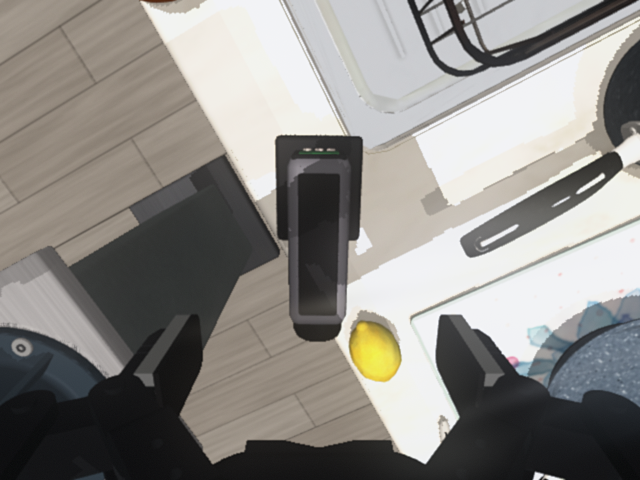

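The wrist view shows the head centred between the fingers (column 318) with the nose at (317,333). Its fit of centre (436.7, 65.0) and 61.9° matches the top view. Now grasping and lifting.

```bash
python3 - <<'E'
from plan import *
Rt=therm_rot(np.radians(-118),0); o=np.array([.4459,.0822,.0144]); Q=tool_rot(Rt,1).as_quat()
g=tcp_at(Rt,o)
r.move_linear(g+[0,0,.06],Q,vel=.15); r.move_linear(g,Q,vel=.06)
print('pre',r.current_contact_force())
r.set_gripper(0.2,70); r.sleep(.3)
print(r.current_opening(),r.current_finger_force(),r.current_contact_force(),r.current_tool_pos(),g)
if r.current_finger_force()>5:
    r.move_linear(g+[0,0,.14],vel=.08); r.sleep(.3)
    print(r.current_opening(),r.current_finger_force(),r.current_contact_force(),r.current_t())
    for n in('top','side'):
        im=grab(n); w=cloud(im).reshape(-1,3); h=w[(w[:,2]>.27)&(w[:,2]<.31)&(np.hypot(w[:,0]-.437,w[:,1]-.065)<.09)]
        print(n,len(h)); cv2.imwrite('pics/%s2.png'%n,im['pixels'][...,::-1])
E
```

```text
pre [0.14301109 0.54408081 0.64112384]
0.4605498008170614 70.92156529426575 [-0.72459692  0.57884679  5.29645476] [0.44185925 0.07429973 0.13070203] [0.44167476 0.07425347 0.1304    ]
0.45917109474953005 70.539790391922 [ 0.38321015  0.35831087 -1.52390912] 7.8
top 322
side 868
```

View pics/side2.png

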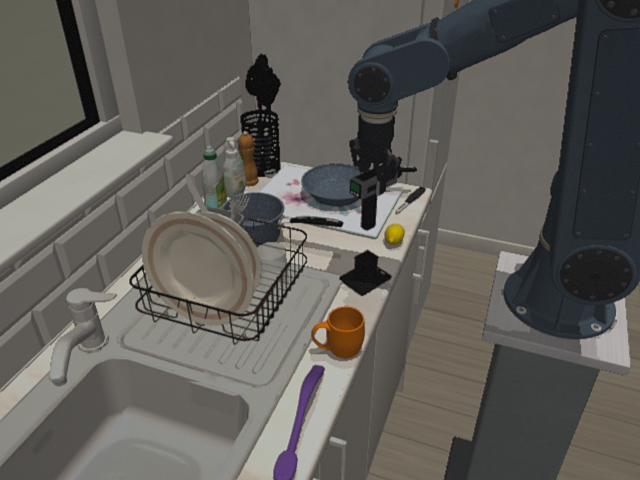

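The thermometer is held upright, clear of the empty stand at (365,270). Moving to a pre-aim pose backed off along the line of sight, then in.

```bash
python3 - <<'E'
from plan import *
mid=np.array([.643,-.2665,.0135]); Rf=therm_rot(np.radians(-50),np.radians(52)); Q=tool_rot(Rf,1).as_quat()
P=lambda d:tcp_at(Rf,lens_org(Rf,mid,d))
r.move_to(P(.28),Q); r.sleep(.2)
print('pre',r.current_opening(),r.current_finger_force())
r.move_linear(P(.175),vel=.06); r.sleep(1)
print(r.current_opening(),r.current_finger_force(),r.current_contact_force(),r.current_tool_pos(),P(.175),r.current_t())
# actual thermometer side/top from depth, in nominal thermometer frame
o=lens_org(Rf,mid,.175)
for n in('top','side'):
    im=grab(n); cv2.imwrite('pics/%s3.png'%n,im['pixels'][...,::-1])
    w=cloud(im).reshape(-1,3); l=Rf.inv().apply(w-o); 
    g=l[(l[:,0]>-.03)&(l[:,0]<.03)&(abs(l[:,1])<.03)&(l[:,2]>-.02)&(l[:,2]<.09)]
    k=l[(l[:,0]>-.07)&(l[:,0]<-.03)&(abs(l[:,1])<.03)&(l[:,2]>.08)&(l[:,2]<.16)]
    f=l[(l[:,0]>.03)&(l[:,0]<.1)&(abs(l[:,1])<.035)&(l[:,2]>.08)&(l[:,2]<.16)]
    for nm,c in(('grip',g),('back',k),('front',f)):
        if len(c)>10: print(n,nm,len(c),'min',np.percentile(c,2,0).round(4),'max',np.percentile(c,98,0).round(4))
    # slopes: edges of grip (x vs z), side-face plane
    if len(g)>50: 
        z=g[:,2]; c=[(zz,*np.percentile(g[abs(z-zz)<.008][:,0],[3,97]).round(4)) for zz in(.01,.03,.05,.07) if (abs(z-zz)<.008).sum()>8]; print(c)
E
```

```text
pre 0.46098781893556495 70.5585265159607
0.4622801492031391 70.55890917778015 [-0.14316639  0.1880484  -1.89888038] [ 0.54215566 -0.14630204  0.20944144] [ 0.5421498  -0.14631141  0.20944371] 12.4917
top back 222 min [-0.0491 -0.0167  0.1151] max [-0.031   0.0204  0.1405]
top front 80 min [ 0.0303 -0.0178  0.1333] max [0.0775 0.0196 0.141 ]
side grip 409 min [-0.0187 -0.0097  0.0027] max [0.0097 0.0133 0.0876]
side back 256 min [-0.0501 -0.0157  0.1002] max [-0.0316  0.0207  0.1392]
side front 95 min [ 0.0325 -0.0058  0.0992] max [0.0848 0.0217 0.1333]
[(0.01, np.float64(-0.0173), np.float64(0.0106)), (0.03, np.float64(-0.0178), np.float64(0.0095)), (0.05, np.float64(-0.018), np.float64(0.0089)), (0.07, np.float64(-0.0173), np.float64(0.0079))]
```

View pics/side3.png

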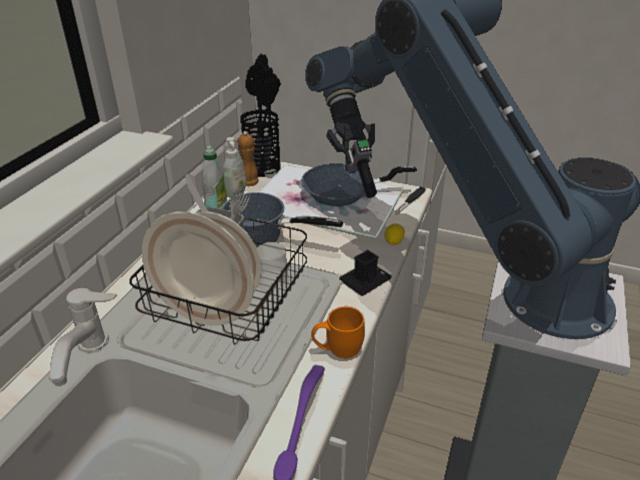

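View pics/top3.png

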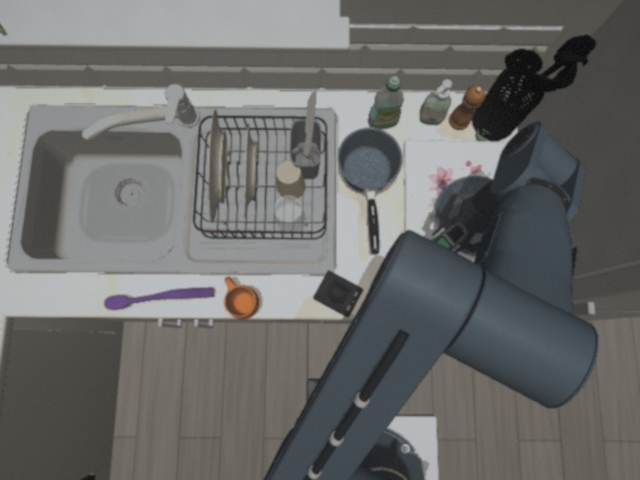

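The side view shows the thermometer at (362,165) pitched towards the pan at (335,185), with the pan, lemon and mug undisturbed. The top view shows it at (452,240). Depth puts it within about 2–3 mm of its planned pose with no slip, so I'm handing in.

```bash
python3 -c "
from h import *
r.sleep(1.0); print(r.current_finger_force(), r.current_t()); print(r.hand_in())"
```

```text
70.55846929550171 13.5917
the job is handed in; nothing more can be done
None
```

I handed the job in at 13.6 s: the thermometer is held still in mid-air, commanded to aim at the middle of the pan's base from 17.5 cm with the lens 52° below level; its pose was within about 2–3 mm of plan in the last camera check, the pan and bystanders looked undisturbed, and no verdict came back.

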